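# Set the twist-lock hold-down on a jar

## Robot

A 6-joint arm with a two-finger parallel gripper is mounted at the origin on a cart in front of the work surface, level with it; the furniture and walls round the work are solid. World frame = base frame: x ahead of the robot, y to its left, z up, the work surface at z = 0. Lengths are in m, angles in rad, forces in N, time in s.
With the tool pointing down it reaches from about 0.425 to 0.95 m from the base axis. Payload 3.5 kg.
Tool frame: the origin (TCP) lies at the very end of the fingers, on their centre line; the grasp point (between the pads) lies ctrl.tcp_to_grasp behind it (ctrl.tcp_to_grasp is the distance from the TCP to the grasp point, in m); z points along the fingers, y is the line along which they close (so a half turn about z gives the same grasp; the last joint's range is limited). The gripper opens to 85 mm and grips with 20 to 120 N. Pads are 22 mm wide; open, the fingers measure 114 mm over their backs; the gripper's body (76 mm by 85 mm) begins 54 mm behind the grasp point. The pads swing forward as they close: fully open they stand 13 mm farther back than shut.
Start: joints at [1.198, 0.286, 1.577, -0, 1.279, -0.15], TCP at [0.149, 0.658, 0.231] pointing down, gripper open.
Joint ranges: [-2.77, 2.77], [-0.9, 2.22], [0.21, 2.48], [-1.53, 4.67], [0.24, 2.81], [-2.84, 2.84]. Speed limits (rad/s): [2.79, 2.79, 3.14, 3.14, 3.14, 3.14].

## Interface

Orientations are given as a unit quaternion [x, y, z, w].
In Python, from plant import ctrl gives the robot as it stands.
- The arm moves only by the shell command python3 -m inch 'ROWS' [FORCE]. ROWS is JSON, a list of rows, each an object with "slide": the shift along the tool's x, y, z in cm, a list of three; "turn": the turn about the tool's z in rad; "grip": the finger opening in cm, from 0 to 8.54. A call has 1 to 20 rows; each row is the pose to reach, as a shift and turn from the pose commanded when the call began, along the tool's axes at that moment; what a row does not reach only later rows make up. A row lasts 1/10 s, in which the tool goes at most 50 mm and 8.59 degrees, less where a joint would pass 70% of its speed; a pose out of reach is approached as far as the arm can. A call with a gripper value outside its range is refused whole. The fingers move at their own pace and stop on an object; FORCE is the grip in N (left out, the last holds). Time passes only in rows, so rows that repeat a pose let the fingers close. It gives the time, the measured TCP pose, the force, the opening and the grip force at its end, in the units of the state.
- ctrl.get_state(): the state, without advancing time (a new reading comes with each control period).
- ctrl.read_camera(name): name is "scene" or "top" or "wrist"; returns (picture, depth): 400x640x3 uint8, red, green, blue; 400x640 float32, m along the optical axis (not along the pixel's ray), 0 where there is no reading.
- ctrl.camera_info(name): a dict with "K" (3x3 intrinsics, pixels), "camera_from_world" (4x4, takes a point from world to camera coordinates); the wrist camera has in their place "T_tool_cam" (4x4, takes a point from camera to tool coordinates, whose origin is the TCP and whose axes are the flange's). Camera axes: x right, y down, z forward; pixel columns grow to the right and rows downward; lengths in m; the calibration is good to about 2 mm. A picture is of the moment at which its call begins: read the wrist's pose just before it. camera_info takes no time and is no camera call.
- ctrl.sign_off(): hands the job in; it is judged then, once.
The state is a dict: "time": time; "qpos": joint angles; "dq": joint speeds; "joint_efforts": joint torques, N m; "eef_pos": TCP position; "tcp_rot": TCP orientation; "contact_force": force on the tool from outside, world axes, zero at the start; "wrist_torque": the same for the moment, N m; "opening": opening from 0.0 (shut) to 1.0 (fully open); "finger_force": force on a finger pad.
Only numpy, scipy, OpenCV 4.12 (cv2) and the standard library are available. Lean on these libraries where they do the work, as an engineer would, in place of code of your own. Each camera call takes 0.05 s, during which the arm holds its last target. There are 200 camera calls.

## Task

Clamp the jar in the bench hold-down so that it can be labelled: twist the bar handle on top of the spindle to unlock it, slide the spindle down until its sprung pad presses gently on the jar's mouth (about 6 newtons, and never more than 15, or the glass may crack), then twist the handle back fully to lock the spindle at that length and let go. Do not touch the jar itself: it stays upright between its pins, still gently pressed, and the things around stay where they are.

Things in the scene. Friction and masses are not known exactly. Their poses are not given: they have to be found in the camera images.
- stand: fixed bench hold-down: steel column on a base plate of 150 x 130 mm (top at z 13 mm), arm with a sleeve (34 mm across, its top at z 234 mm, arm and column lower) through which the vertical spindle slides; origin on the table under the spindle axis, x from there to the column (82 mm), z up
- clamp_stem (a joint): slide of the spindle through the sleeve in m: 0 fully up, grows as it is pushed down, 0.070 at most. Unlocked it needs about 4 N of friction each way, weighs about 0.25 kg and stays where it is left; locked it slips only under 12 N or more. Starts locked at 0.003 to 0.028, the pad then at least 15 mm above the jar
- clamp_handle (a joint): twist of the bar handle about the vertical spindle in rad: 0 unlocked stop, grows clockwise seen from above, 1.05 locked stop (0.85 and more is firmly locked; the brake starts to bite at about 0.25). Starts near 1.0. It needs up to about 0.2 N m and stays where it is left; it rides up and down with the spindle
- handle_grip (a point): point on the spindle axis inside the bar handle, 9 mm below its top and 17 mm above its underside; the bar is 70 mm long (along its x), 14 mm thick (along its y), 26 mm high, black, flat-sided; below it a 14 mm neck of 18 mm, then the 16 mm spindle
- rod_end (a point): lower end of the spindle with all it carries: a 21 mm steel collar, below it a screw and the round pad of 62 mm. This point is on the axis at the collar's underside. The pad's face hangs 24 to 38 mm below, as the screw happens to be set (not measured). The pad is sprung: 1.2 N per mm, it bottoms after 12 mm
- jar: part-filled glass jar, 54 mm across, 93 mm high, open, standing upright on the base plate under the pad between four short pins; origin at the centre of its underside
- roll: roll of white jar labels lying flat, 68 mm across, 32 mm high; a bystander beside the stand; origin at its underside
- loose_lid: gold jar lid lying flat, 54 mm across, 12 mm high; a bystander beside the stand; origin at its underside
- loose_nozzle: steel piping nozzle standing on its wide end, 33 mm across, 44 mm high; a bystander beside the stand; origin at its underside
- loose_tally: black hand tally counter lying flat, 46 x 62 mm, 28 mm high; a bystander beside the stand; origin at its underside
- blue_roll: roll of masking tape lying flat, 102 mm across, 24 mm high; a bystander left of the stand; origin at its underside
- cup: measuring cup with a handle, 66 x 124 mm, 60 mm high; a bystander farther left; origin at its underside
Things that resemble listed ones, but are neither listed nor needed, are in the scene too. Leave any blue look-alike of the jar alone.

How it is judged:
On the way, in this order (a step that is already met when the one before it is completed fails the run):
1. the handle is twisted to unlock the spindle (value of joint clamp_handle below 0.25 rad), for 0.2 s.
2. still unlocked, the spindle is slid down until the pad presses gently on the jar (3 to 10 N) (value of joint clamp_handle below 0.4 rad and contact force between jar and stand between 3 and 10 N), for 0.2 s.
At the end, for the whole second after the job is handed in: The handle is twisted back to lock (0.85 rad or more), the released spindle stands still with its pad pressing on the jar with 3 to 10 N, and the jar stands upright between its pins (within 8 mm of the spindle axis, tilted less than 0.05 rad) (value of joint clamp_handle above 0.85 rad and contact force between jar and stand between 3 and 10 N and horizontal distance between jar and stand below 0.008 m and angle between jar's own z axis and vertical below 0.05 rad and linear speed of jar below 0.01 m/s and velocity of joint clamp_stem between -0.005 and 0.005 m/s); the robot touches nothing.
It fails at once if the pad presses the jar with more than 15 N (contact force between jar and stand above 15 N).
It fails at once if the robot touches the jar (contact force between jar and the fingers above 0.5 N or contact force between jar and the arm above 0.5 N).
It fails at once if a bystander is moved by more than 20 mm (distance of any of roll, loose_lid, loose_nozzle, loose_tally, blue_roll, cup from where it was at the start of the episode above 0.02 m).
It also fails if it takes over 64 s, if anything falls off the work surface, if the arm or the gripper's body presses on something with over 40 N, if the wrist force passes 120 N, or if a joint passes its speed limit or range.

## Working session

There is one attempt and no reset: what is moved stays moved. The work goes in short steps, Python scripts to look and compute and a shell command to move; the robot and the scene stay as the last step left them, time stands still between calls to the robot, and variables do not carry over. Pictures are saved under pics/ and viewed, at most 10 in all, crops included, and the job is handed in when it is done.

```bash
mkdir -p pics; ls; python3 - <<'E'
from plant import ctrl
import cv2,numpy as np
np.set_printoptions(precision=4,suppress=True)
for n in("scene","top"):
    p,d=ctrl.read_camera(n); cv2.imwrite(f"pics/{n}0.png",p[:,:,::-1]); np.savez(f"{n}0.npz",p=p,d=d)
    i=ctrl.camera_info(n);print(n,i)
print(ctrl.camera_info("wrist"),ctrl.tcp_to_grasp); print(ctrl.get_state())
E
```

```text
pics
scene {'K': array([[485.252 ,   0.    , 320.9215],
       [  0.    , 485.252 , 198.437 ],
       [  0.    ,   0.    ,   1.    ]]), 'camera_from_world': array([[ 0.6084, -0.7934, -0.02  , -0.4603],
       [-0.4627, -0.334 , -0.8212,  0.3683],
       [ 0.6448,  0.5089, -0.5703,  1.218 ],
       [ 0.    ,  0.    ,  0.    ,  1.    ]])}
top {'K': array([[382.6561,   0.    , 322.6637],
       [  0.    , 382.6561, 199.8151],
       [  0.    ,   0.    ,   1.    ]]), 'camera_from_world': array([[ 0.0019, -1.    , -0.0093, -0.1794],
       [-0.9969, -0.0012, -0.0785,  0.5451],
       [ 0.0784,  0.0094, -0.9969,  1.1718],
       [ 0.    ,  0.    ,  0.    ,  1.    ]])}
{'K': array([[289.0459,   0.    , 314.6027],
       [  0.    , 289.0459, 198.6445],
       [  0.    ,   0.    ,   1.    ]]), 'T_tool_cam': array([[ 0.0007, -0.9448, -0.3276,  0.0841],
       [ 1.    ,  0.0006,  0.0004,  0.0008],
       [-0.0002, -0.3276,  0.9448, -0.1438],
       [ 0.    ,  0.    ,  0.    ,  1.    ]])} 0.0187
{'time': 0.1, 'qpos': array([ 1.198 ,  0.2871,  1.5781, -0.    ,  1.2786, -0.15  ]), 'dq': array([-0.0004,  0.0007, -0.0027,  0.0004, -0.0035, -0.0011]), 'joint_efforts': array([  0.0002, -40.7294, -29.3701,  -0.0001,   0.0034,   0.    ]), 'eef_pos': array([0.1489, 0.6578, 0.2301]), 'tcp_rot': array([ 0.1112,  0.9938, -0.001 , -0.0003]), 'contact_force': array([0.4626, 0.4593, 0.0608]), 'wrist_torque': array([-0.0007, -0.0222,  0.0093]), 'finger_force': 0.0, 'opening': 0.9999666841706387}
```

View pics/scene0.png

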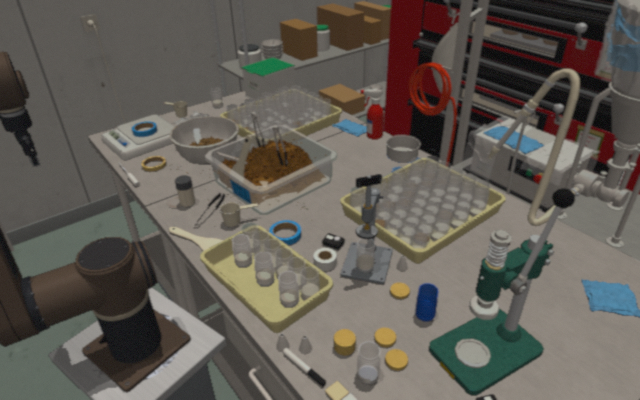

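View pics/top0.png

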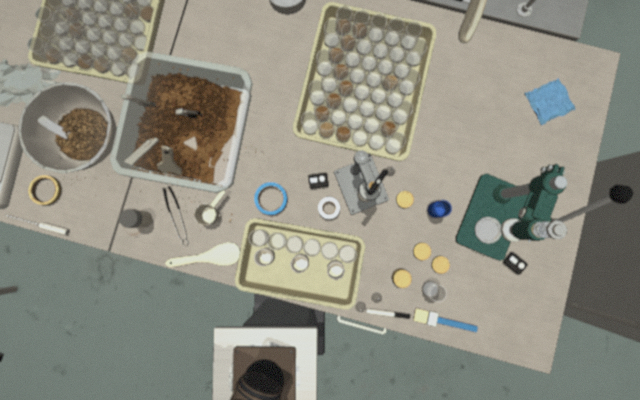

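The stand is at scene (367,225) and top (362,187). Its black bar handle is at scene (369,181) and top (376,182). The white label roll is at top (328,208) and the tally at top (318,181). The green press at top (510,220) and the blue jar at (439,209) are look-alikes, so I'll leave them alone.

```bash
python3 - <<'E'
import cv2,numpy as np
a=np.load("scene0.npz");b=np.load("top0.npz")
c1=cv2.resize(a['p'][165:295,320:420],None,fx=4,fy=4,interpolation=2)
c2=cv2.resize(b['p'][140:240,325:425],None,fx=4,fy=4,interpolation=2)
im=np.zeros((520,800,3),np.uint8);im[:520,:400]=c1;im[:400,400:]=c2
cv2.imwrite("pics/crop.png",im[:,:,::-1])
for n,z in(("top",b),("scene",a)):
  print(n);d=z['d'];p=z['p']
  r=(slice(170,200),slice(360,395)) if n=="top" else (slice(172,195),slice(350,388))
  m=(p[r].max(2)<60); v,u=np.nonzero(m); print(len(v))
  v+=r[0].start;u+=r[1].start
  from plant import ctrl
  i=ctrl.camera_info(n);K=i['K'];T=np.linalg.inv(i['camera_from_world'])
  X=np.stack([(u-K[0,2])/K[0,0]*d[v,u],(v-K[1,2])/K[1,1]*d[v,u],d[v,u],np.ones(len(u))])
  W=(T@X)[:3].T
  for q in sorted(zip(v,u,W.round(3).tolist()))[::max(1,len(u)//40)]:print(*q)
E
```

```text
top
96
171 383 [0.589, -0.322, 0.325]
171 385 [0.589, -0.327, 0.322]
172 382 [0.586, -0.319, 0.326]
172 384 [0.586, -0.324, 0.327]
172 386 [0.586, -0.329, 0.326]
173 382 [0.584, -0.319, 0.325]
173 384 [0.584, -0.324, 0.326]
173 386 [0.584, -0.329, 0.323]
174 382 [0.582, -0.32, 0.324]
174 384 [0.582, -0.324, 0.325]
175 380 [0.579, -0.315, 0.326]
175 382 [0.58, -0.32, 0.324]
175 384 [0.58, -0.324, 0.325]
176 381 [0.577, -0.317, 0.325]
176 383 [0.577, -0.322, 0.324]
177 380 [0.575, -0.314, 0.327]
177 382 [0.575, -0.319, 0.326]
178 381 [0.572, -0.317, 0.326]
179 381 [0.57, -0.317, 0.328]
184 373 [0.558, -0.298, 0.325]
184 375 [0.559, -0.303, 0.323]
185 373 [0.556, -0.298, 0.327]
185 375 [0.556, -0.303, 0.327]
185 377 [0.556, -0.307, 0.327]
186 373 [0.554, -0.298, 0.326]
186 375 [0.554, -0.303, 0.325]
186 377 [0.554, -0.307, 0.325]
187 373 [0.551, -0.298, 0.326]
187 375 [0.552, -0.303, 0.324]
188 371 [0.549, -0.293, 0.328]
188 373 [0.549, -0.298, 0.325]
188 375 [0.549, -0.303, 0.326]
189 371 [0.547, -0.293, 0.326]
189 373 [0.547, -0.298, 0.325]
189 375 [0.547, -0.303, 0.323]
190 369 [0.54
[... 987 characters left out ...]
80 [0.586, -0.33, 0.31]
181 361 [0.542, -0.301, 0.319]
181 366 [0.553, -0.309, 0.317]
181 371 [0.565, -0.316, 0.313]
181 376 [0.576, -0.325, 0.311]
182 356 [0.534, -0.291, 0.317]
182 361 [0.541, -0.302, 0.317]
182 366 [0.555, -0.308, 0.312]
182 371 [0.565, -0.317, 0.31]
182 376 [0.578, -0.324, 0.307]
183 356 [0.532, -0.292, 0.315]
183 361 [0.537, -0.304, 0.317]
183 366 [0.555, -0.308, 0.309]
183 371 [0.562, -0.318, 0.309]
183 376 [0.578, -0.324, 0.303]
184 358 [0.539, -0.294, 0.31]
184 363 [0.548, -0.303, 0.308]
184 368 [0.559, -0.311, 0.305]
184 373 [0.57, -0.32, 0.303]
185 360 [0.537, -0.302, 0.31]
185 365 [0.552, -0.307, 0.304]
185 370 [0.562, -0.316, 0.303]
186 361 [0.543, -0.301, 0.304]
```

View pics/crop.png

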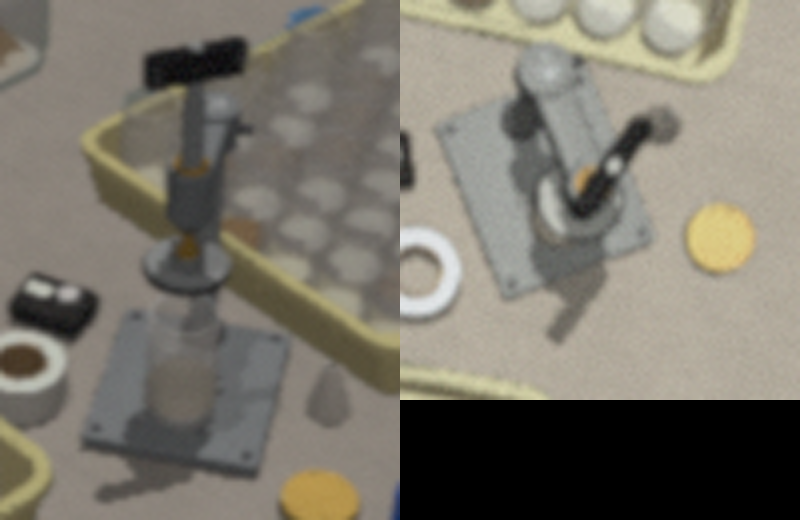

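The crop confirms the candidates. The black bar on the steel stand, with the jar and the gold-screw pad below it, is the one meant. The green press has a ball lever, so it isn't. The bar centre is about (0.562, -0.309), its top is at z 0.325, and it runs along about -35°. Next I'll convert the waypoints into tool axes.

```bash
cat > h.py <<'E'
from plant import ctrl
import numpy as np,sys
from scipy.spatial.transform import Rotation as R
np.set_printoptions(precision=3,suppress=True)
def to(*ps):
    s=ctrl.get_state();r=R.from_quat(s['tcp_rot'])
    return [(r.inv().apply(np.array(p)-s['eef_pos'])*100).round(2) for p in ps]
def yaw():
    y=R.from_quat(ctrl.get_state()['tcp_rot']).apply([0,1,0]);return np.degrees(np.arctan2(y[1],y[0]))
E
python3 -c "
from h import *
print(to((.149,.658,.38),(.45,.40,.4),(.6,.1,.4),(.562,-.309,.40)),yaw())"
```

```text
[array([  0.  ,  -0.01, -14.99]), array([-35.06, -18.52, -16.97]), array([-56.31, -44.47, -16.92]), array([-61.64, -85.2 , -16.83])] 77.23523560401357
```

```bash
python3 -m inch '[{"slide":[0,0,-15],"turn":0,"grip":8.5},{"slide":[0,0,-15],"turn":0,"grip":8.5},{"slide":[0,0,-15],"turn":0,"grip":8.5},{"slide":[0,0,-15],"turn":0,"grip":8.5},{"slide":[-35,-18.5,-17],"turn":0,"grip":8.5},{"slide":[-35,-18.5,-17],"turn":0,"grip":8.5},{"slide":[-35,-18.5,-17],"turn":0,"grip":8.5},{"slide":[-35,-18.5,-17],"turn":0,"grip":8.5},{"slide":[-35,-18.5,-17],"turn":0,"grip":8.5},{"slide":[-35,-18.5,-17],"turn":0,"grip":8.5},{"slide":[-35,-18.5,-17],"turn":0,"grip":8.5},{"slide":[-35,-18.5,-17],"turn":0,"grip":8.5},{"slide":[-56,-44,-17],"turn":0,"grip":8.5},{"slide":[-56,-44,-17],"turn":0,"grip":8.5},{"slide":[-56,-44,-17],"turn":0,"grip":8.5},{"slide":[-56,-44,-17],"turn":0,"grip":8.5},{"slide":[-56,-44,-17],"turn":0,"grip":8.5},{"slide":[-56,-44,-17],"turn":0,"grip":8.5},{"slide":[-56,-44,-17],"turn":0,"grip":8.5},{"slide":[-56,-44,-17],"turn":0,"grip":8.5}]'
python3 -c "
from h import *
print(to((.6,.1,.4),(.562,-.309,.40)),yaw())"
```

```text
time: 2.1
eef_pos: [0.5992, 0.1016, 0.3996]
tcp_rot: [0.114, 0.993, -0.001, -0.001]
contact_force: [0.1, 0.6, -0.1]
opening: 0.991
finger_force: 0.0
[array([-0.11, -0.14, -0.04]), array([ -5.66, -40.84,   0.01])] 76.92558509324728
```

```bash
python3 -m inch '[{"slide":[-5.5,-40.8,0],"turn":0.38,"grip":8.5},{"slide":[-5.5,-40.8,0],"turn":0.38,"grip":8.5},{"slide":[-5.5,-40.8,0],"turn":0.38,"grip":8.5},{"slide":[-5.5,-40.8,0],"turn":0.38,"grip":8.5},{"slide":[-5.5,-40.8,0],"turn":0.38,"grip":8.5},{"slide":[-5.5,-40.8,0],"turn":0.38,"grip":8.5},{"slide":[-5.5,-40.8,0],"turn":0.38,"grip":8.5},{"slide":[-5.5,-40.8,0],"turn":0.38,"grip":8.5},{"slide":[-5.5,-40.8,0],"turn":0.38,"grip":8.5},{"slide":[-5.5,-40.8,0],"turn":0.38,"grip":8.5},{"slide":[-5.5,-40.8,0],"turn":0.38,"grip":8.5},{"slide":[-5.5,-40.8,0],"turn":0.38,"grip":8.5}]'
cat > bar.py <<'E'
from h import *
import cv2,sys
s=ctrl.get_state();p,d=ctrl.read_camera("wrist");i=ctrl.camera_info("wrist");K=i['K']
cv2.imwrite("pics/%s.png"%sys.argv[1],p[:,:,::-1])
v,u=np.nonzero((p.max(2)<70)&(d>0.08))
X=np.stack([(u-K[0,2])/K[0,0]*d[v,u],(v-K[1,2])/K[1,1]*d[v,u],d[v,u]],1)
T=i['T_tool_cam'];X=X@T[:3,:3].T+T[:3,3]
W=R.from_quat(s['tcp_rot']).apply(X)+s['eef_pos']
g=np.hypot(W[:,0]-.562,W[:,1]+.309)<.06
W=W[g];zt=np.percentile(W[:,2],97);B=W[(abs(W[:,2]-zt)<.006)]
(c,sz,a)=cv2.minAreaRect((B[:,:2]*1000).astype(np.float32));bx=cv2.boxPoints((c,sz,a))
e=max((bx[1]-bx[0],bx[2]-bx[1]),key=np.linalg.norm)
print(len(B),"ztop",zt,"median",np.median(B[:,2]),"c",c,sz,"ang",np.degrees(np.arctan2(e[1],e[0])),"yaw",yaw(),"tcp",s['eef_pos'],"cm to c",to((c[0]/1000,c[1]/1000,s['eef_pos'][2])))
E
python3 bar.py w1
```

```text
time: 3.3
eef_pos: [0.5621, -0.3025, 0.4017]
tcp_rot: [0.296, 0.955, 0.0, 0.0]
contact_force: [-0.1, 0.5, 0.1]
opening: 0.995
finger_force: 0.0
5356 ztop 0.4852714171702905 median 0.48271344412389183 c (550.9442749023438, -307.036376953125) (106.82624053955078, 24.44546890258789) ang 56.273357 yaw 55.61394935844299 tcp [ 0.562 -0.302  0.402] cm to c [array([ 0.67, -1.  ,  0.01])]
```

View pics/w1.png

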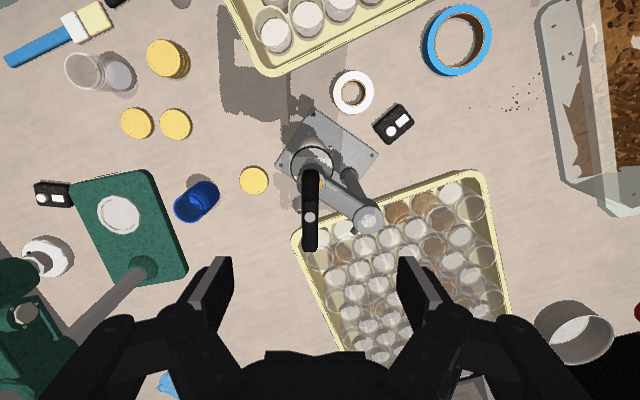

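The bar is upright in the picture, spanning (302-320, 168-252), with the fingers on either side below it. My mask picked up the fingers, so I'll restrict it to points below z 0.34.

```bash
sed -i 's/^g=\(.*\)$/g=(\1)\&(W[:,2]<.34)\&(W[:,2]>.20)/' bar.py; python3 bar.py w2
```

```text
1155 ztop 0.327114192739065 median 0.3257205568639244 c (565.17236328125, -308.37725830078125) (14.414154052734375, 68.34380340576172) ang -35.255085 yaw 55.605017337891034 tcp [ 0.562 -0.303  0.402] cm to c [array([-0.57, -0.29,  0.  ])]
```

```bash
python3 -m inch '[{"slide":[-0.6,-0.3,2],"turn":0.015,"grip":5},{"slide":[-0.6,-0.3,4],"turn":0.015,"grip":5},{"slide":[-0.6,-0.3,6],"turn":0.015,"grip":5},{"slide":[-0.6,-0.3,8],"turn":0.015,"grip":5},{"slide":[-0.6,-0.3,9],"turn":0.015,"grip":5},{"slide":[-0.6,-0.3,9.6],"turn":0.015,"grip":5},{"slide":[-0.6,-0.3,9.6],"turn":0.015,"grip":5},{"slide":[-0.6,-0.3,9.6],"turn":0.015,"grip":5},{"slide":[-0.6,-0.3,9.6],"turn":0.015,"grip":1},{"slide":[-0.6,-0.3,9.6],"turn":0.015,"grip":1},{"slide":[-0.6,-0.3,9.6],"turn":0.015,"grip":1},{"slide":[-0.6,-0.3,9.6],"turn":0.015,"grip":1},{"slide":[-0.6,-0.3,9.6],"turn":0.015,"grip":1},{"slide":[-0.6,-0.3,9.6],"turn":0.015,"grip":1},{"slide":[-0.6,-0.3,9.6],"turn":0.015,"grip":1},{"slide":[-0.6,-0.3,9.6],"turn":0.015,"grip":1},{"slide":[-0.6,-0.3,9.6],"turn":0.015,"grip":1},{"slide":[-0.6,-0.3,9.6],"turn":0.015,"grip":1}]' 40
python3 bar.py w3
```

```text
time: 5.2
eef_pos: [0.565, -0.3107, 0.3063]
tcp_rot: [0.304, 0.953, -0.0, 0.001]
contact_force: [-0.3, 1.0, 5.4]
opening: 0.152
finger_force: 41.8
429 ztop 0.33727517674134994 median 0.33517662342448323 c (565.0087890625, -309.3512878417969) (39.859169006347656, 21.886062622070312) ang 56.17955 yaw 54.60358469902749 tcp [ 0.565 -0.311  0.306] cm to c [array([0.08, 0.11, 0.01])]
```

View pics/w3.png

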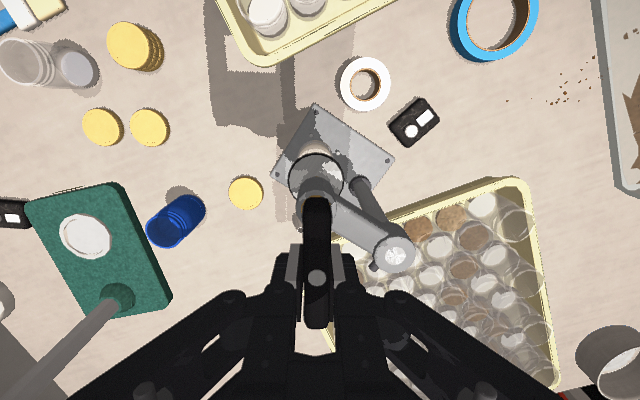

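The bar is held centrally between the pads at (317, 280), with the opening at 13 mm. Now I'll unlock it, turning counterclockwise.

```bash
python3 -m inch '[{"slide":[0,0,0],"turn":0,"grip":1},{"slide":[0,0,0],"turn":-0.1,"grip":1},{"slide":[0,0,0],"turn":-0.2,"grip":1},{"slide":[0,0,0],"turn":-0.3,"grip":1},{"slide":[0,0,0],"turn":-0.4,"grip":1},{"slide":[0,0,0],"turn":-0.5,"grip":1},{"slide":[0,0,0],"turn":-0.6,"grip":1},{"slide":[0,0,0],"turn":-0.7,"grip":1},{"slide":[0,0,0],"turn":-0.8,"grip":1},{"slide":[0,0,0],"turn":-0.87,"grip":1},{"slide":[0,0,0],"turn":-0.95,"grip":1},{"slide":[0,0,0],"turn":-0.95,"grip":1},{"slide":[0,0,0],"turn":-0.95,"grip":1},{"slide":[0,0,0],"turn":-0.95,"grip":1}]' 70
python3 - <<'E'
from h import *
import cv2
s=ctrl.get_state();print(s['wrist_torque'],s['contact_force'],s['qpos'],yaw())
p,d=ctrl.read_camera("wrist")
q,_=ctrl.read_camera("scene");np.savez("scene1.npz",p=q,d=_)
im=np.zeros((400,760,3),np.uint8);im[:,:360]=p[:,140:500];im[:,360:]=cv2.resize(q[165:265,320:420],(400,400))
cv2.imwrite("pics/u1.png",im[:,:,::-1])
E
```

```text
time: 6.65
eef_pos: [0.5653, -0.31, 0.3048]
tcp_rot: [-0.165, 0.986, 0.001, 0.001]
contact_force: [4.2, 2.1, 0.7]
opening: 0.147
finger_force: 69.2
[ 0.433 -0.853  0.053] [4.205 2.073 0.671] [-0.659  0.175  1.576  0.002  1.391 -2.562] 108.9852695241525
```

View pics/u1.png

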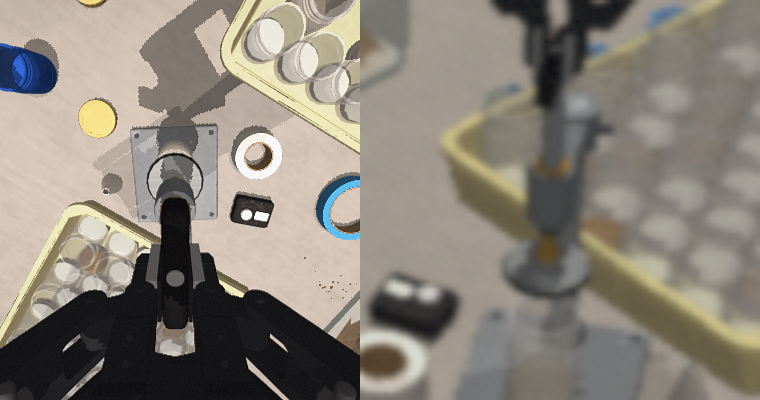

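The bar turned fully with the tool, by 0.95 rad, and torque about the axis is near zero, so the spindle is unlocked. Now I'll slide it down, with 12 mm as a safe first step.

```bash
python3 -m inch '[{"slide":[0,0,0.3],"turn":0,"grip":1},{"slide":[0,0,0.6],"turn":0,"grip":1},{"slide":[0,0,0.9],"turn":0,"grip":1},{"slide":[0,0,1.2],"turn":0,"grip":1},{"slide":[0,0,1.2],"turn":0,"grip":1},{"slide":[0,0,1.2],"turn":0,"grip":1}]'
python3 - <<'E'
from h import *
a=np.load("scene1.npz");p,d=a['p'],a['d'];i=ctrl.camera_info("scene");K=i['K'];T=np.linalg.inv(i['camera_from_world'])
for u in (362,365,368):
  for v in range(224,250):
    z=d[v,u];W=T@[(u-K[0,2])/K[0,0]*z,(v-K[1,2])/K[1,1]*z,z,1];print(u,v,W[:3],p[v,u])
E
```

```text
time: 7.35
eef_pos: [0.565, -0.3101, 0.2925]
tcp_rot: [-0.165, 0.986, 0.0, 0.0]
contact_force: [5.3, 2.5, 0.6]
opening: 0.147
finger_force: 69.2
362 224 [ 0.719 -0.197  0.023] [104  96  78]
362 225 [ 0.581 -0.284  0.145] [103 102  96]
362 226 [ 0.57  -0.291  0.152] [101 101 101]
362 227 [ 0.572 -0.29   0.147] [86 85 84]
362 228 [ 0.567 -0.293  0.149] [81 82 79]
362 229 [ 0.564 -0.295  0.147] [80 79 79]
362 230 [ 0.56  -0.298  0.148] [77 78 77]
362 231 [ 0.558 -0.299  0.146] [72 74 73]
362 232 [ 0.555 -0.301  0.145] [76 74 75]
362 233 [ 0.547 -0.306  0.15 ] [77 78 78]
362 234 [ 0.542 -0.309  0.151] [77 77 76]
362 235 [ 0.54  -0.311  0.15 ] [74 75 75]
362 236 [ 0.537 -0.313  0.149] [70 70 71]
362 237 [ 0.535 -0.314  0.148] [59 60 61]
362 238 [ 0.536 -0.314  0.143] [77 76 72]
362 239 [ 0.576 -0.289  0.101] [125 119 113]
362 240 [ 0.576 -0.289  0.097] [142 137 129]
362 241 [ 0.575 -0.289  0.094] [145 139 131]
362 242 [ 0.577 -0.289  0.089] [142 136 128]
362 243 [ 0.576 -0.289  0.086] [136 131 127]
362 244 [ 0.576 -0.29   0.082] [130 128 127]
362 245 [ 0.576 -0.289  0.078] [128 126 126]
3
[... 1713 characters left out ...]
 78 79]
368 234 [ 0.555 -0.32   0.147] [89 90 90]
368 235 [ 0.551 -0.323  0.148] [93 94 94]
368 236 [ 0.548 -0.325  0.148] [98 98 96]
368 237 [ 0.544 -0.328  0.148] [98 98 97]
368 238 [ 0.541 -0.33   0.147] [69 69 68]
368 239 [ 0.539 -0.331  0.146] [72 70 68]
368 240 [ 0.583 -0.304  0.1  ] [98 96 95]
368 241 [ 0.582 -0.305  0.097] [107 103 101]
368 242 [ 0.581 -0.306  0.094] [105 104  99]
368 243 [ 0.586 -0.303  0.086] [104 101  98]
368 244 [ 0.585 -0.304  0.084] [101  99  96]
368 245 [ 0.584 -0.305  0.081] [98 95 93]
368 246 [ 0.587 -0.303  0.074] [97 94 92]
368 247 [ 0.59  -0.302  0.068] [107 104 103]
368 248 [ 0.551 -0.325  0.103] [118 115 114]
368 249 [ 0.55  -0.326  0.1  ] [116 111 109]
```

The pad face was at about z 0.142 and the jar mouth is at 0.106. That puts contact near TCP z 0.269 and 6 N near 0.264. I'll go to just above contact first.

```bash
python3 -m inch '[{"slide":[0,0,0.3],"turn":0,"grip":1},{"slide":[0,0,0.6],"turn":0,"grip":1},{"slide":[0,0,0.9],"turn":0,"grip":1},{"slide":[0,0,1.2],"turn":0,"grip":1},{"slide":[0,0,1.5],"turn":0,"grip":1},{"slide":[0,0,1.8],"turn":0,"grip":1},{"slide":[0,0,1.8],"turn":0,"grip":1},{"slide":[0,0,1.8],"turn":0,"grip":1}]'
for i in 1 2 3; do :; done
python3 -m inch '[{"slide":[0,0,0.1],"turn":0,"grip":1},{"slide":[0,0,0.2],"turn":0,"grip":1},{"slide":[0,0,0.2],"turn":0,"grip":1}]'
python3 -m inch '[{"slide":[0,0,0.1],"turn":0,"grip":1},{"slide":[0,0,0.2],"turn":0,"grip":1},{"slide":[0,0,0.2],"turn":0,"grip":1}]'
```

```text
time: 8.15
eef_pos: [0.565, -0.3101, 0.2745]
tcp_rot: [-0.165, 0.986, 0.0, 0.0]
contact_force: [5.2, 3.0, -0.5]
opening: 0.144
finger_force: 69.1
time: 8.45
eef_pos: [0.5651, -0.3102, 0.273]
tcp_rot: [-0.165, 0.986, 0.0, 0.0]
contact_force: [4.5, 2.8, 1.3]
opening: 0.141
finger_force: 69.3
time: 8.75
eef_pos: [0.5651, -0.3102, 0.271]
tcp_rot: [-0.165, 0.986, 0.0, 0.0]
contact_force: [4.2, 2.0, 0.9]
opening: 0.141
finger_force: 69.3
```

```bash
python3 -m inch '[{"slide":[0,0,0.1],"turn":0,"grip":1},{"slide":[0,0,0.2],"turn":0,"grip":1},{"slide":[0,0,0.2],"turn":0,"grip":1}]'
python3 -m inch '[{"slide":[0,0,0.1],"turn":0,"grip":1},{"slide":[0,0,0.2],"turn":0,"grip":1},{"slide":[0,0,0.2],"turn":0,"grip":1}]'
```

```text
time: 9.05
eef_pos: [0.5651, -0.3102, 0.269]
tcp_rot: [-0.165, 0.986, 0.0, 0.0]
contact_force: [4.4, 3.6, 1.6]
opening: 0.145
finger_force: 69.3
time: 9.35
eef_pos: [0.5652, -0.3102, 0.2675]
tcp_rot: [-0.165, 0.986, 0.0, 0.001]
contact_force: [3.8, 4.0, 2.6]
opening: 0.145
finger_force: 69.5
```

```bash
python3 -m inch '[{"slide":[0,0,0.1],"turn":0,"grip":1},{"slide":[0,0,0.15],"turn":0,"grip":1},{"slide":[0,0,0.15],"turn":0,"grip":1},{"slide":[0,0,0.15],"turn":0,"grip":1}]'
python3 -m inch '[{"slide":[0,0,0.05],"turn":0,"grip":1},{"slide":[0,0,0.1],"turn":0,"grip":1},{"slide":[0,0,0.1],"turn":0,"grip":1},{"slide":[0,0,0.1],"turn":0,"grip":1}]'
```

```text
time: 9.75
eef_pos: [0.5652, -0.3102, 0.2666]
tcp_rot: [-0.165, 0.986, -0.0, 0.001]
contact_force: [4.3, 3.3, 3.1]
opening: 0.14
finger_force: 69.6
time: 10.15
eef_pos: [0.5653, -0.3103, 0.2659]
tcp_rot: [-0.165, 0.986, -0.0, 0.001]
contact_force: [4.3, 3.6, 4.5]
opening: 0.144
finger_force: 69.7
```

```bash
python3 -m inch '[{"slide":[0,0,0.1],"turn":0,"grip":1},{"slide":[0,0,0.2],"turn":0,"grip":1},{"slide":[0,0,0.2],"turn":0,"grip":1},{"slide":[0,0,0.2],"turn":0,"grip":1},{"slide":[0,0,0.2],"turn":0,"grip":1}]'
python3 - <<'E'
from h import *
import cv2
p,d=ctrl.read_camera("scene")
F=[]
for k in range(4): F.append(ctrl.get_state()['contact_force']);ctrl.read_camera("wrist")
print(np.mean(F,0),ctrl.get_state()['eef_pos'])
cv2.imwrite("pics/d1.png",cv2.resize(p[170:290,310:430],(600,600),interpolation=2)[:,:,::-1])
E
```

```text
time: 10.65
eef_pos: [0.5653, -0.3103, 0.2645]
tcp_rot: [-0.165, 0.986, -0.0, 0.001]
contact_force: [2.8, 4.4, 6.0]
opening: 0.149
finger_force: 69.9
[2.927 3.748 5.662] [ 0.565 -0.31   0.264]
```

View pics/d1.png

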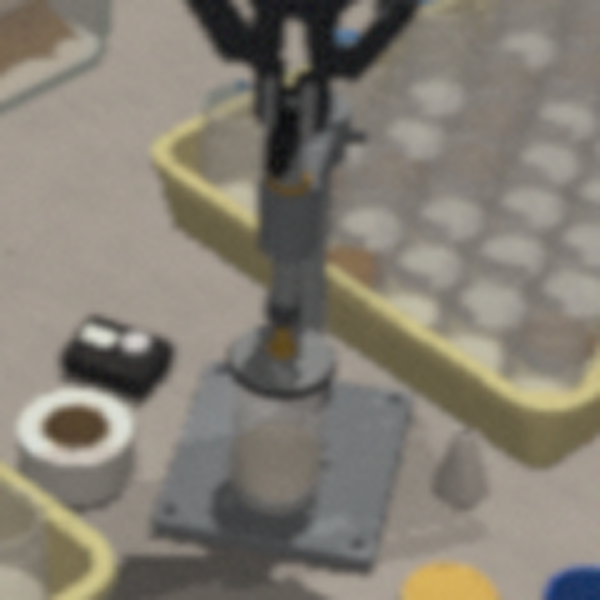

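The pad sits on the jar mouth at (283, 365) and the jar is upright. The load is about 5 N by force and 5.6 N by travel. Now I'll lock it by turning clockwise.

```bash
python3 -m inch '[{"slide":[0,0,0],"turn":0.1,"grip":1},{"slide":[0,0,0],"turn":0.2,"grip":1},{"slide":[0,0,0],"turn":0.3,"grip":1},{"slide":[0,0,0],"turn":0.4,"grip":1},{"slide":[0,0,0],"turn":0.5,"grip":1},{"slide":[0,0,0],"turn":0.6,"grip":1},{"slide":[0,0,0],"turn":0.7,"grip":1},{"slide":[0,0,0],"turn":0.8,"grip":1},{"slide":[0,0,0],"turn":0.9,"grip":1},{"slide":[0,0,0],"turn":0.97,"grip":1},{"slide":[0,0,0],"turn":1.0,"grip":1},{"slide":[0,0,0],"turn":1.0,"grip":1},{"slide":[0,0,0],"turn":1.0,"grip":1}]'
python3 -c "
from h import *
print(yaw(),ctrl.get_state()['wrist_torque'],ctrl.get_state()['contact_force'])"
```

```text
time: 12.2
eef_pos: [0.5643, -0.3103, 0.2644]
tcp_rot: [0.328, 0.945, -0.0, -0.0]
contact_force: [0.6, 4.3, 7.5]
opening: 0.143
finger_force: 70.0
51.74628344170244 [ 0.871 -0.266  0.066] [0.597 4.323 7.533]
```

```bash
python3 -m inch '[{"slide":[0,0,0],"turn":0,"grip":3},{"slide":[0,0,0],"turn":0,"grip":5},{"slide":[0,0,0],"turn":0,"grip":5},{"slide":[0,0,0],"turn":0,"grip":5},{"slide":[0,0,0],"turn":0,"grip":5},{"slide":[0,0,0],"turn":0,"grip":5},{"slide":[0,0,-2],"turn":0,"grip":5},{"slide":[0,0,-4],"turn":0,"grip":5},{"slide":[0,0,-7],"turn":0,"grip":5},{"slide":[0,0,-10],"turn":0,"grip":5},{"slide":[0,0,-13],"turn":0,"grip":5},{"slide":[0,0,-13],"turn":0,"grip":5},{"slide":[0,0,-13],"turn":0,"grip":5}]'
sed -i 's/W\[:,2\]<.34/W[:,2]<.30/' bar.py; python3 bar.py e1
python3 - <<'E'
from h import *
import cv2
p,d=ctrl.read_camera("scene");q=cv2.imread("pics/e1.png")
im=np.zeros((400,800,3),np.uint8);im[:,:400]=cv2.resize(p[170:290,310:430],(400,400))[:,:,::-1];im[:,400:]=q[:,120:520]
cv2.imwrite("pics/e2.png",im)
E
```

```text
time: 13.5
eef_pos: [0.5649, -0.3106, 0.3937]
tcp_rot: [0.328, 0.945, -0.0, 0.001]
contact_force: [-0.1, 0.7, -1.1]
opening: 0.58
finger_force: 0.0
935 ztop 0.2851638421070219 median 0.2836848172094242 c (565.526123046875, -308.5277404785156) (13.691205978393555, 68.29170227050781) ang -37.671993 yaw 51.73675007430515 tcp [ 0.565 -0.311  0.394] cm to c [array([ 0.04,  0.2 , -0.19])]
```

View pics/e2.png

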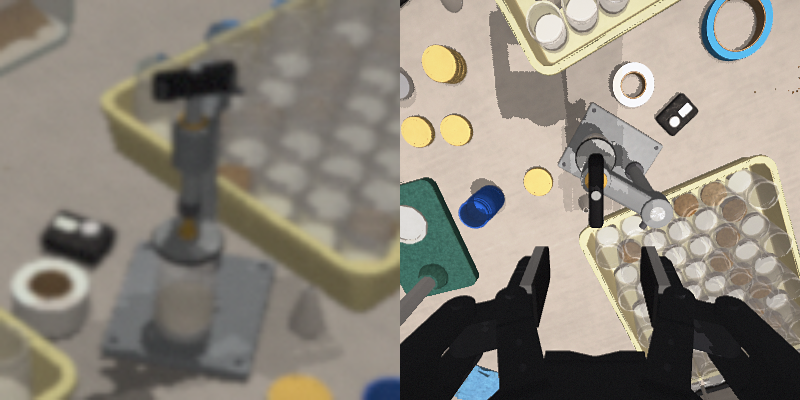

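The gripper is clear of everything. The bar lies at -37.7°, slightly past its start of -35.3°, so it is fully locked. It has dropped 42 mm, the pad is still on the upright jar, and the bystanders haven't moved. I'll hand it in.

```bash
python3 -c "
from plant import ctrl
print(ctrl.sign_off())"
```

```text
the job is handed in; nothing more can be done
None
```

The job is handed in, with no verdict returned: the jar stands upright under the pad at an estimated 5–6 N, the handle is locked slightly past where it started, and the gripper is clear of everything.

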